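Raking-light check of a plaster finish sample

ROBOT

A 7-joint arm with a two-finger parallel gripper is mounted at the origin on the work surface. World frame = base frame: x ahead of the robot, y to its left, z up, the work surface at z = 0. Lengths are in m, angles in degrees, forces in N, time in s.
With the tool pointing down it reaches from about 0.425 to 0.875 m from the base axis. Payload 4.7 kg.
Tool frame: the origin (TCP) lies midway between the tips of the shut fingers; the grasp point (between the pads) lies env.grip_point_offset behind it (env.grip_point_offset is the distance from the TCP to the grasp point, in m); z points along the fingers, y is the line along which they close (so a half turn about z gives the same grasp; the last joint's range is limited). The gripper opens to 87 mm and grips with 3 to 60 N. Pads are 19 mm wide; open, the fingers measure 117 mm over their backs; the gripper's body (75 mm by 190 mm) begins 51 mm behind the grasp point.
Start: joints at [-70.124, 18.392, -4.016, 83.108, 1.295, 78.541, -3.26], TCP at [0.212, 0.614, 0.223] pointing down, gripper open.
Joint ranges: [-163.93, 163.93], [-17.29, 119.83], [-79.2, 71.16], [3.27, 140.29], [-89.18, 269.18], [5.43, 117.66], [-154.24, 154.24]. Speed limits (degrees/s): [147.25, 147.25, 180, 180, 180, 180, 180].

INTERFACE

Orientations are given as [roll, pitch, yaw] about the fixed x, y, z axes, in that order (R = Rz(yaw) Ry(pitch) Rx(roll)).
In Python, from cell import env gives the robot as it stands.
- The arm moves only by the shell command python3 -m creep 'ROWS' [FORCE]. ROWS is a JSON object of lists of equal length, an entry for each row: "translation": the shift along the tool's x, y, z in units of 0.08 m (1.0 is 0.08 m), a list of three; "turn": the turn, a rotation vector about the tool's x, y, z in units of 180 degrees (1.0 is 180 degrees), a list of three; "grip": the opening, from 0 (shut) to 1 (fully open). In form: {"translation": [[x, y, z], ...], "turn": [[ax, ay, az], ...], "grip": [grip, ...]}. A call has 1 to 5 rows; each row shifts and turns the commanded pose from where the row before left it, along the tool's axes as they then stand; what a row does not reach is not made up. A row lasts 1/8 s, in which the tool goes at most 62.5 mm and 10.7 degrees, less where a joint would pass 70% of its speed; a pose out of reach is approached as far as the arm can. A call with a number of a shift or a turn outside -1 to 1 is refused whole. A call with a gripper value outside its range is refused whole. The fingers move at their own pace and stop on an object; FORCE is the grip in N (left out, the last holds). Time passes only in rows, so rows that do not move let the fingers close. It gives the time, the measured TCP pose, the force, the opening and the grip force at its end, in the units of the state.
- env.get_obs(): the state, without advancing time (a new reading comes with each control period).
- env.read_camera(name): name is "side" or "top"; returns a dict with "frame" (420x560x3 uint8, red, green, blue), "z_map" (420x560 float32, m along the optical axis (not along the pixel's ray), 0 where there is no reading), "K" (3x3 intrinsics, pixels), "D" ([k1, k2, p1, p2, k3] as OpenCV has them; the pictures are not rectified), "rvec" (rotation vector, rad) and "tvec" (3), from world to camera coordinates, as OpenCV has them. Camera axes: x right, y down, z forward; pixel columns grow to the right and rows downward; lengths in m; the calibration is good to about 2 mm. A picture is of the moment at which its call begins.
- env.sign_off(): hands the job in; it is judged then, once.
The state is a dict: "time_s": time; "qpos": joint angles; "joint_velocities": joint speeds; "effort": joint torques, N m; "tool_pos": TCP position; "tool_rot": TCP orientation; "force": force on the tool from outside, world axes, zero at the start; "wrist_torque": the same for the moment, N m; "grip_width": finger opening in m; "grasp_force": force on a finger pad.
Only numpy, scipy, OpenCV 4.12 (cv2) and the standard library are available. Lean on these libraries where they do the work, as an engineer would, in place of code of your own. Each camera call takes 0.05 s, during which the arm holds its last target. There are 200 camera calls.

TASK

Lay the finish sample that has a narrow hanging tab, plaster face up, into the matching pocket of the raking-light viewer so that it lies fully home, flat and square (set it down, do not drop it), and let go of it. Then lift the viewer's hood by its tongue handle to 50 degrees from shut and hold it there: the hood falls shut by itself, so the program finishes while the gripper is still holding it up and keeps it still. Leave the other samples, tools and pots on the bench where they are.

Things in the scene. Friction and masses are not known exactly. Their poses are not given: they have to be found in the camera images.
- viewer: Raking-light viewer, fixed to the bench: bare metal base plate 12 mm thick with a lamp housing on one half (x +10 to +190, y -100 to +100, top at z 70 mm, covered by the hood) and a sample pocket on the other. Origin: underside of the plate, mid width; the plate spans x -215 to +205, y -110 to +110 mm. z up; -x points from housing to pocket.
- pocket (a point): Centre of the pocket floor, 12 mm above the bench; axes as the viewer's. Dark walls 8 mm high, no chamfer, 10 to 12 mm thick, round a rectangle 94 (x) x 54 mm (y); at its -x end, away from the housing, a slot 30 mm wide, 26 mm long, open outside. The sample fits with its tab in the slot, 2 mm play per side: its axes then agree with the viewer's and its top is 16 mm above the walls.
- sample: Finish sample to check, loose, face up, about 0.11 kg: plywood block 90 (x) x 50 (y) x 24 mm thick, pale plaster on top, with a hanging tab 26 x 26 x 24 mm in the middle of its -x end (small dark dot on the tab; 116 mm long overall). Origin: centre of the underside of the 90 x 50 part. The other samples have no tab.
- hood (a joint): Opening angle of the hood, rad: 0 shut (as at the start), growing as the tongue end rises; 0.873 is 50 degrees; stop at 1.35. The hinge axis is level, along the viewer's y, at the housing's end far from the pocket. Grey plate 182 x 210 x 12 mm, about 0.45 kg; no spring, no stay: it falls shut from any angle; about 3 N at the handle carries it.
- hood_hinge (a point): Midpoint of the hood's hinge axis: in the viewer's frame at x +190 mm, 70 mm above the bench.
- hood_grip (a point): Where to hold the hood: middle of the section of its tongue, a black bar 24 mm wide (along the hinge), 14 mm thick, in line with the hood, 58 mm out past its edge towards the pocket. This point is 40 mm out, 220 mm from the hinge, 77 mm above the bench when shut, free below. Axes turn with the hood: y along the hinge, -x to the tip. Pinched across its width it pivots as it rises.
- plain_long: Bystander: a finish sample without a tab, 116 x 50 x 24 mm, same materials. Origin: centre of the underside.
- plain_square: Bystander: a square finish sample without a tab, 70 x 70 x 24 mm, same materials. Origin: centre of the underside.
- tape_roll: Bystander: roll of masking tape lying flat, 90 mm across, 25 mm high. Origin: centre of the underside.
- filling_knife: Bystander: filling knife (spatula) lying flat. Origin near its middle, along its x.
- filler_tin: Bystander: closed tin, 80 mm across, 100 mm high. Origin: centre of the underside.
- mixing_pot: Bystander: grey open cup, 90 mm across, 80 mm high. Origin: centre of the underside.
- wall_brush: Bystander: paint brush lying flat. Origin near its middle, along its x.
There are look-alikes about, which are no part of the job. What is shaped like the sample but pink is not meant.

How it is judged:
By the outcome, as a careful person would: the job done as asked, in the order asked, and still so for the second after the job is handed in, while the arm keeps its last pose, push and grip.
It also fails if it takes over 51 s, if anything falls off the work surface, if the arm or the gripper's body presses on something with over 40 N, if the wrist force passes 120 N, or if a joint passes its speed limit or range.

## Working session

There is one attempt and no reset: what is moved stays moved. The work goes in short steps, Python scripts to look and compute and a shell command to move; the robot and the scene stay as the last step left them, time stands still between calls to the robot, and variables do not carry over. Pictures are saved under pics/ and viewed, at most 10 in all, crops included, and the job is handed in when it is done.

```bash
mkdir -p pics; ls
python3 - <<'E'
from cell import env
import cv2
print(env.grip_point_offset); o=env.get_obs(); print(o['tool_pos'],o['tool_rot'],o['time_s'],o['force'])
for n in ("top","side"):
    c=env.read_camera(n); cv2.imwrite(f"pics/{n}0.png",c["frame"][:,:,::-1]); print(n,c["K"],c["D"],c["rvec"],c["tvec"])
E
```

```text
pics
0.0187
[0.21223237 0.61379976 0.22147985] [-1.79893113e+02  5.14531452e-03  1.60930201e+02] 0.0 [ 0.27640984  0.64942916 -0.76903524]
top [[394.38576462   0.         280.73290503]
 [  0.         394.38576462 208.68232529]
 [  0.           0.           1.        ]] [0.00370186 0.         0.         0.         0.        ] [ 2.16865165 -2.22876532  0.07919672] [0.02081532 0.53101574 1.44291081]
side [[539.99780788   0.         280.84007609]
 [  0.         539.99780788 212.11443776]
 [  0.           0.           1.        ]] [-0.20400443  0.          0.          0.          0.        ] [ 2.04707308 -0.78919148  0.44473676] [-0.38500386  0.25916723  1.44350109]
```

View pics/top0.png

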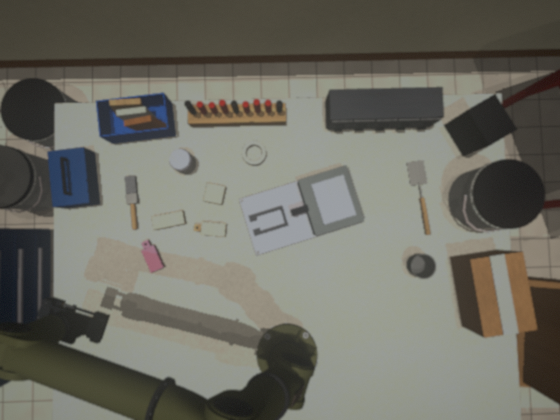

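View pics/side0.png

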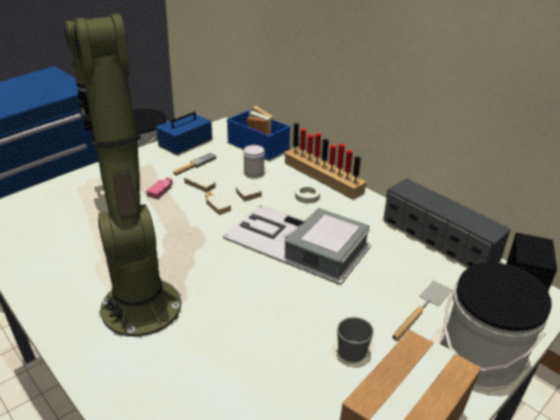

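Top view: the candidates are the tabbed pale block at (211,229), the plain long one at (168,220), the square one at (214,194) and the pink tabbed one at (152,256). The one at (211,229) fits, being pale with a tab at its left end (197,228). The viewer is centred near (300,210), with the pocket at (268,218) and the tongue at (298,211). I'll confirm with a crop and measure.

```bash
cat > h.py <<'E'
import numpy as np, cv2
from cell import env
def cloud(n):
    c=env.read_camera(n); z=c["z_map"].astype(float); H,W=z.shape
    u,v=np.meshgrid(np.arange(W),np.arange(H))
    p=cv2.undistortPoints(np.stack([u,v],-1).reshape(-1,1,2).astype(float),c["K"],c["D"]).reshape(H,W,2)
    P=np.dstack([p*z[...,None],z]); R=cv2.Rodrigues(np.array(c["rvec"],float))[0]
    return c["frame"],(P-np.array(c["tvec"]).ravel())@R
def rect(P):
    r=cv2.minAreaRect((P[:,:2]*1000).astype(np.float32)); return np.round(r[0],1),np.round(r[1],1),round(r[2],1)
E
python3 - <<'E'
from h import *
f,P=cloud("top")
np.save("P0.npy",P)
cr=cv2.resize(f[170:280,130:380],None,fx=3.2,fy=3.2,interpolation=cv2.INTER_CUBIC); cv2.imwrite("pics/crop.png",cr[:,:,::-1])
Z=P[...,2]
def comp(lo,hi,seed):
    m=((Z>lo)&(Z<hi)).astype(np.uint8); n,l=cv2.connectedComponents(m,connectivity=4); return l==l[seed[1],seed[0]]
for nm,lo,hi,s in [("sample",.014,.035,(213,229)),("long",.014,.035,(168,220)),("sq",.014,.035,(214,194)),("pink",.014,.035,(152,258)),("hood",.06,.1,(331,200))]:
    m=comp(lo,hi,s); Q=P[m]; print(nm,m.sum(),Q.mean(0).round(4),rect(Q),"z",np.median(Q[:,2]).round(4))
m=(Z>.006)&(Z<.045)&(np.abs(P[...,0]-P[210,300,0])<.25); 
for s in [(280,235),(255,195),(267,221),(252,215),(298,211),(240,300)]: print(s,P[s[1],s[0]].round(4))
E
```

```text
sample 390 [0.4656 0.2643 0.0238] (array([466.2, 269.8]), array([115.3,  49.6]), 83.2) z 0.0239
long 444 [0.502  0.4204 0.0239] (array([502.2, 421.8]), array([ 50.2, 118.6]), 10.5) z 0.024
sq 371 [0.595  0.2508 0.0238] (array([595.4, 252. ]), array([71.2, 69.8]), 76.3) z 0.024
pink 412 [0.3705 0.4821 0.0236] (array([375. , 485.7]), array([116.1,  52.6]), 23.2) z 0.0238
hood 3208 [ 0.5529 -0.1663  0.0823] (array([ 547.4, -144.8]), array([210.5, 245.6]), 15.6) z 0.0824
(280, 235) [0.4344 0.0116 0.0123]
(255, 195) [0.5851 0.1004 0.0102]
(267, 221) [0.4874 0.0583 0.0107]
(252, 215) [0.5109 0.1129 0.0156]
(298, 211) [ 0.5172 -0.0528  0.0928]
(240, 300) [ 0.1992  0.1656 -0.0032]
```

View pics/crop.png

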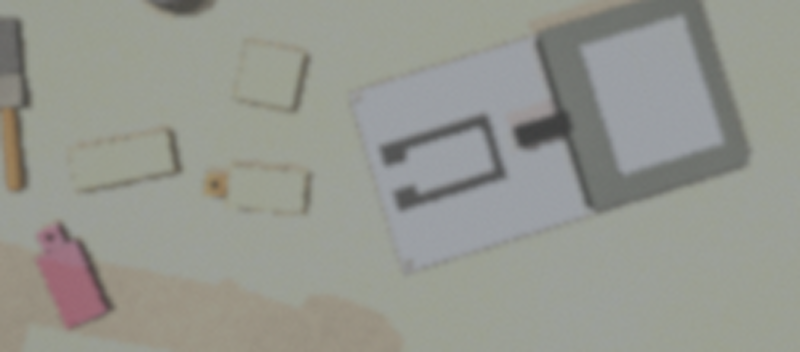

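The crop confirms it: the pale block at crop (270,187) has an ochre tab with a dark dot at (216,183). The others have no tab or are pink. Next I'll refine the viewer, pocket and sample poses by fitting their outlines to the image.

```bash
cat > fit.py <<'E'
import numpy as np, cv2
from scipy.optimize import minimize
from h import *
def proj(c,pts): return cv2.projectPoints(np.asarray(pts,float).reshape(-1,1,3),np.array(c["rvec"],float),np.array(c["tvec"],float),c["K"],c["D"])[0].reshape(-1,2)
def world(p,xy,z):
    a=np.radians(p[2]); R=np.array([[np.cos(a),-np.sin(a)],[np.sin(a),np.cos(a)]])
    q=np.asarray(xy)@R.T/1000+np.array(p[:2])/1000
    return np.c_[q,np.full(len(q),z)]
def grid(x0,x1,y0,y1,s=1.5): 
    x,y=np.meshgrid(np.arange(x0+s/2,x1,s),np.arange(y0+s/2,y1,s)); return np.c_[x.ravel(),y.ravel()]
def samp(c,g,p,xy,z):
    q=proj(c,world(p,xy,z)).astype(np.float32); return cv2.remap(g,q[:,0].reshape(-1,1),q[:,1].reshape(-1,1),cv2.INTER_LINEAR).ravel()
E
python3 - <<'E'
from fit import *
c=env.read_camera("top"); g=c["frame"].astype(np.float32).mean(2)
# pocket frame: dark wall mask, wall ~11 thick
X=grid(-95,70,-60,60); x,y=X.T
outer=(x>-73)&(x<58)&(abs(y)<38)
inp=(abs(x)<47)&(abs(y)<27); slot=(x<=-47)&(x>-73)&(abs(y)<15)
stub=(x<-47)&(abs(y)>=15)
best=None
for wt in (10,11,12):
  for stubw in (10,12,14,20,26):
    wall=(((abs(x)<47+wt)&(abs(y)<27+wt)&(x>-47))|((x<=-47)&(x>-47-stubw)&(abs(y)<27+wt)))&~inp&~slot
    def cost(p):
        s=samp(c,g,p,X,.016); return -(s[~wall].mean()-s[wall].mean())/ (s[wall].std()+s[~wall].std()+5)
    r=minimize(cost,[492,56,-74.4],method="Nelder-Mead",options=dict(initial_simplex=[[492,56,-74.4],[500,56,-74.4],[492,64,-74.4],[492,56,-71]],xatol=.05,fatol=1e-6))
    if best is None or r.fun<best[0]: best=(r.fun,r.x,wt,stubw)
print("pocket",best)
# sample: top face vs surroundings shaded? use depth for comparison
P=np.load("P0.npy"); Z=P[...,2].astype(np.float32)
X2=grid(-90,65,-45,45); a,b=X2.T
ins=((abs(a)<45)&(abs(b)<25))|((a<=-45)&(a>-71)&(abs(b)<13))
def cs(p): s=samp(c,Z,p,X2,.024); return s[~ins].mean()-s[ins].mean()
r=minimize(cs,[465,257,-96.8],method="Nelder-Mead",options=dict(initial_simplex=[[465,257,-96.8],[470,257,-96.8],[465,262,-96.8],[465,257,-93]])); print("sample",r.x,r.fun)
# hood from depth: points z .06-.1
X3=grid(-70,230,-140,140); a,b=X3.T
ins3=((a>8)&(a<190)&(abs(b)<105))|((a<=8)&(a>-50)&(abs(b)<12)); 
zc=np.clip(Z,0,.085)
keep=a<195
def ch(p): s=samp(c,zc,p,X3,.082); return s[~ins3&keep].mean()-s[ins3].mean()
r=minimize(ch,[530,-75,-74.4],method="Nelder-Mead",options=dict(initial_simplex=[[530,-75,-74.4],[536,-75,-74.4],[530,-69,-74.4],[530,-75,-72]])); print("viewer",r.x,r.fun)
v=r.x; 
t=np.radians(best[1][2]); d=best[1][:2]-v[:2]; print("pocket in viewer",d@[np.cos(t),np.sin(t)],d@[-np.sin(t),np.cos(t)])
# plate fit by brightness: corners overlay
im=cv2.resize(c["frame"],None,fx=4,fy=4,interpolation=cv2.INTER_CUBIC)
def dr(p,xy,z,col): cv2.polylines(im,[np.int32((proj(c,world(p,xy,z))+.5)*4)],True,col,1)
bp=best[1]
dr(bp,[[-47,-27],[47,-27],[47,27],[-47,27]],.016,(255,0,0)); dr(v,[[-215,-110],[205,-110],[205,110],[-215,110]],.012,(0,255,0)); dr(v,[[8,-105],[190,-105],[190,105],[8,105]],.082,(0,0,255)); dr(v,[[8,-12],[-48,-12],[-48,12],[8,12]],.084,(255,0,255))
sp=minimize(cs,[465,257,-96.8],method="Nelder-Mead").x
dr(sp,[[-45,-25],[45,-25],[45,25],[-45,25],[-45,13],[-71,13],[-71,-13],[-45,-13]],.024,(255,0,0))
cv2.imwrite("pics/ov.png",im[640:1080,740:1500,::-1])
E
```

```text
pocket (np.float64(-2.0873541831970215), array([492.13874376,  46.72992543, -74.25454753]), 10, 26)
sample [461.34984327 260.88123757 -97.3168008 ] -0.02292168326675892Traceback (most recent call last):
  File "<stdin>", line 29, in <module>
    res = _minimize_neldermead(fun, x0, args, callback, bounds=bounds,
                               **options)
    fsim[k] = func(sim[k])
              ~~~~^^^^^^^^
    fx = function(np.copy(x), *(wrapper_args + args))
  File "<stdin>", line 28, in ch
  File "fit.py", line 12, in samp
    q=proj(c,world(p,xy,z)).astype(np.float32); return cv2.remap(g,q[:,0].reshape(-1,1),q[:,1].reshape(-1,1),cv2.INTER_LINEAR).ravel()
                                                       ~~~~~~~~~^^^^^^^^^^^^^^^^^^^^^^^^^^^^^^^^^^^^^^^^^^^^^^^^^^^^^^^^^^^^^^
cv2.error: OpenCV(4.12.0) /io/opencv/modules/imgproc/src/imgwarp.cpp:1713: error: (-215:Assertion failed) dst.cols < SHRT_MAX && dst.rows < SHRT_MAX && src.cols < SHRT_MAX && src.rows < SHRT_MAX in function 'remap'
```

Run:
```python
from fit import *
c=env.read_camera("top"); g=c["frame"].astype(np.float32).mean(2)
Z=np.load("P0.npy")[...,2].astype(np.float32)
def nm(f,x0,d=(6,6,3)): 
    x0=np.array(x0,float); return minimize(f,x0,method="Nelder-Mead",options=dict(initial_simplex=[x0]+[x0+np.eye(3)[i]*d[i] for i in range(3)],xatol=.03,fatol=1e-6))
X2=grid(-90,65,-45,45); a,b=X2.T
ins=((abs(a)<45)&(abs(b)<25))|((a<=-45)&(a>-71)&(abs(b)<13))
cs=lambda p:(lambda s:s[~ins].mean()-s[ins].mean())(samp(c,np.clip(Z,0,.026),p,X2,.024))
for s0 in ([465,257,-96.8],[461,261,-97]): r=nm(cs,s0); print("sample",r.x,r.fun)
sp=r.x
X3=grid(-70,194,-130,130,3); a,b=X3.T
i3=((a>8)&(a<190)&(abs(b)<105))|((a<=8)&(a>-48)&(abs(b)<12))
ch=lambda p:(lambda s:s[~i3].mean()-s[i3].mean())(samp(c,np.clip(Z,0,.085),p,X3,.082))
r=nm(ch,[528,-72,-74.4]); v=r.x; print("viewer",v,r.fun)
bp=np.array([492.14,46.73,-74.25])
t=np.radians(bp[2]); d=bp[:2]-v[:2]; print("pocket in viewer",d@[np.cos(t),np.sin(t)],d@[-np.sin(t),np.cos(t)])
im=cv2.resize(c["frame"],None,fx=4,fy=4,interpolation=cv2.INTER_CUBIC)
def dr(p,xy,z,col): cv2.polylines(im,[np.int32((proj(c,world(p,xy,z))+.5)*4)],True,col,1)
dr(bp,[[-47,-27],[47,-27],[47,27],[-47,27]],.016,(255,0,0)); dr(v,[[-215,-110],[205,-110],[205,110],[-215,110]],.012,(0,255,0)); dr(v,[[8,-105],[190,-105],[190,105],[8,105]],.082,(0,0,255)); dr(v,[[8,-12],[-48,-12],[-48,12],[8,12]],.084,(255,0,255))
dr(sp,[[-45,-25],[45,-25],[45,25],[-45,25],[-45,13],[-71,13],[-71,-13],[-45,-13]],.024,(255,0,0))
cv2.imwrite("pics/ov.png",im[640:1080,740:1500,::-1])
```

```text
sample [464.69909079 257.15418865 -97.16398473] -0.02095039375126362
sample [464.66118229 257.26926687 -97.04813585] -0.020951731130480766
viewer [527.49819099 -71.77958412 -74.21859416] -0.07207779586315155
pocket in viewer -123.65781307654527 -1.862381239367313
```

View pics/ov.png

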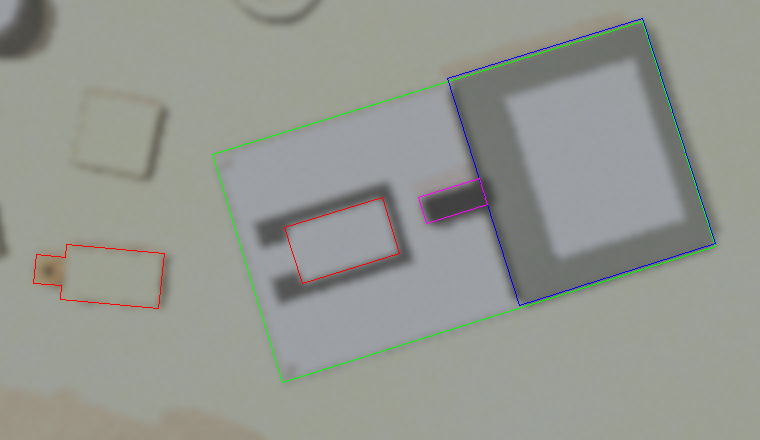

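The overlay at crop (115,275) matches the sample outline, the green plate outline fits, and the pocket is at about (342,240). Shadows may bias the pocket by about 2 mm, so I'll check it against depth and work out the first move.

```bash
cat > d.py <<'E'
import sys,numpy as np
from cell import env
from scipy.spatial.transform import Rotation as Ro
o=env.get_obs(); R=Ro.from_euler("xyz",o["tool_rot"],degrees=True)
t=np.array([float(a) for a in sys.argv[1:4]])/1000
d=R.inv().apply(t-o["tool_pos"])/.08; T=Ro.from_euler("xyz",[180,float(sys.argv[5]) if len(sys.argv)>5 else 0,float(sys.argv[4])],degrees=True)
print("shift units (tool)",d.round(3),"turn units",((R.inv()*T).as_rotvec()/np.pi).round(4)); print("t",o["time_s"],"F",np.round(o["force"],1),"w",o["grip_width"],o["grasp_force"],"pos",np.round(o["tool_pos"],4),np.round(o["tool_rot"],2))
E
python3 d.py 465.4 263.2 100 82.9
python3 - <<'E'
from fit import *
c=env.read_camera("top"); c2,P=cloud("top"); Z=np.clip((P[...,2]+np.load("P0.npy")[...,2])/2,.008,.024).astype(np.float32)
X=grid(-95,65,-55,55); x,y=X.T
wall=((x>-73)&(x<57)&(abs(y)<37))&~((abs(x)<47)&(abs(y)<27))&~((x<=-47)&(abs(y)<15))
f=lambda p:(lambda s:s[~wall].mean()-s[wall].mean())(samp(c,Z,p,X,.020))
x0=np.array([492.5,47,-74.2]); r=minimize(f,x0,method="Nelder-Mead",options=dict(initial_simplex=[x0,x0+[5,0,0],x0+[0,5,0],x0+[0,0,2]],xatol=.03,fatol=1e-7)); print(r.x,r.fun)
E
```

```text
shift units (tool) [-4.423 -3.111  1.529] turn units [-2.000e-04  2.000e-04  4.335e-01]
t 0.25 F [-0.1 -0.7  0.5] w 0.08682530040051545 0.0 pos [0.2123 0.6141 0.222 ] [-179.95    0.    160.93]
[492.51076463  47.7516036  -74.42495337] -0.006996112875640392
```

```bash
python3 -m creep '{"translation":[[-0.3,-0.21,0],[-0.5,-0.35,0],[-0.55,-0.39,0],[-0.55,-0.39,0],[-0.55,-0.39,0]],"turn":[[0,0,0],[0,0,0],[0,0,0],[0,0,0],[0,0,0]],"grip":[1,1,1,1,1]}' 20
python3 -m creep '{"translation":[[-0.55,-0.39,0],[-0.55,-0.39,0],[-0.5,-0.35,0],[-0.37,-0.25,0],[0,0,0.2]],"turn":[[0,0,0],[0,0,0],[0,0,0],[0,0,0.02],[0,0,0.05]],"grip":[1,1,1,1,1]}'
python3 -m creep '{"translation":[[0,0,0.3],[0,0,0.3],[0,0,0.3],[0,0,0.1],[0,0,0.1]],"turn":[[0,0,0.055],[0,0,0.055],[0,0,0.055],[0,0,0.055],[0,0,0.055]],"grip":[1,1,1,1,1]}'
python3 -m creep '{"translation":[[0,0,0],[0,0,0],[0,0,0]],"turn":[[0,0,0.055],[0,0,0.033],[0,0,0]],"grip":[1,1,1]}'
python3 d.py 465.4 263.2 10 82.9
```

```text
time_s: 0.98
tool_pos: [0.3533, 0.418, 0.2228]
tool_rot: [180.0, 0.0, 160.9]
force: [1.1, 0.1, 0.2]
grip_width: 0.0866
grasp_force: 0.0
time_s: 1.6
tool_pos: [0.4683, 0.261, 0.2078]
tool_rot: [179.8, 0.1, 147.6]
force: [-0.7, 1.0, 0.4]
grip_width: 0.0869
grasp_force: 0.0
time_s: 2.22
tool_pos: [0.4651, 0.2642, 0.1179]
tool_rot: [-180.0, -0.0, 98.4]
force: [-0.7, -0.0, -0.3]
grip_width: 0.0874
grasp_force: 0.0
time_s: 2.6
tool_pos: [0.4652, 0.2643, 0.1185]
tool_rot: [-180.0, -0.0, 83.0]
force: [0.1, -0.0, 0.1]
grip_width: 0.0868
grasp_force: 0.0
shift units (tool) [-0.013  0.004  1.356] turn units [-0.     -0.0001  0.0007]
t 2.6 F [ 0.1 -0.   0.1] w 0.08675826792805791 0.0 pos [0.4652 0.2643 0.1185] [-1.7999e+02 -1.0000e-02  8.3030e+01]
```

```bash
python3 -m creep '{"translation":[[-0.01,0,0.4],[0,0,0.4],[0,0,0.3],[0,0,0.2],[0,0,0.055]],"turn":[[0,0,0],[0,0,0],[0,0,0],[0,0,0],[0,0,0]],"grip":[1,1,1,1,1]}'
python3 -m creep '{"translation":[[0,0,0],[0,0,0],[0,0,0],[0,0,0],[0,0,0]],"turn":[[0,0,0],[0,0,0],[0,0,0],[0,0,0],[0,0,0]],"grip":[1,0.4,0.4,0.4,0.4]}' 20
python3 -m creep '{"translation":[[0,0,0],[0,0,0],[0,0,0],[0,0,0],[0,0,0]],"turn":[[0,0,0],[0,0,0],[0,0,0],[0,0,0],[0,0,0]],"grip":[0.3,0.3,0.3,0.3,0.3]}' 20
```

```text
time_s: 3.22
tool_pos: [0.4648, 0.2628, 0.0094]
tool_rot: [-179.9, 0.1, 83.0]
force: [-0.2, -0.4, 0.8]
grip_width: 0.0869
grasp_force: 0.0
time_s: 3.85
tool_pos: [0.4653, 0.263, 0.0104]
tool_rot: [180.0, -0.0, 83.0]
force: [-0.1, -0.4, 0.5]
grip_width: 0.0552
grasp_force: 0.0
time_s: 4.47
tool_pos: [0.4652, 0.263, 0.0103]
tool_rot: [-180.0, -0.0, 83.0]
force: [-0.5, -1.5, 2.8]
grip_width: 0.05
grasp_force: 20.0
```

```bash
python3 -m creep '{"translation":[[0,0,-0.15],[0,0,-0.3],[0,0,-0.35],[0,0,-0.2],[0,0,0]],"turn":[[0,0,0],[0,0,0],[0,0,0],[0,0,0],[0,0,0]],"grip":[0.3,0.3,0.3,0.3,0.3]}'
python3 d.py 490.7 53 90 105.65
python3 - <<'E'
from h import *
f,P=cloud("top"); cv2.imwrite("pics/lift.png",cv2.resize(f[180:300,150:310],None,fx=4,fy=4)[:,:,::-1])
E
```

```text
time_s: 5.1
tool_pos: [0.466, 0.2634, 0.0914]
tool_rot: [179.9, -0.1, 83.0]
force: [0.3, -0.3, -1.2]
grip_width: 0.0497
grasp_force: 20.0
shift units (tool) [-2.573  0.627  0.014] turn units [ 0.0008 -0.0005 -0.1259]
t 5.1 F [ 0.3 -0.3 -1.2] w 0.04967830240826631 19.997646510601044 pos [0.466  0.2634 0.0914] [ 1.7989e+02 -1.2000e-01  8.2990e+01]
```

View pics/lift.png

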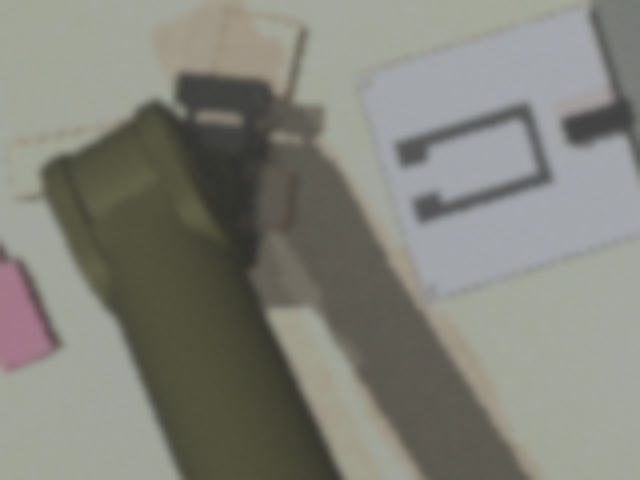

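The top view shows the hand at (220,150) hiding the held sample, so near the pocket I'll check with the side camera. Moving over.

```bash
python3 -m creep '{"translation":[[-0.3,0.07,0],[-0.5,0.12,0],[-0.6,0.15,0],[-0.6,0.15,0],[-0.4,0.1,0]],"turn":[[0,0,0],[0,0,0],[0,0,0],[0,0,0],[0,0,0]],"grip":[0.3,0.3,0.3,0.3,0.3]}'
python3 -m creep '{"translation":[[-0.17,0.04,0],[0,0,0.1],[0,0,0.2],[0,0,0.2],[0,0,0]],"turn":[[0,0,-0.026],[0,0,-0.05],[0,0,-0.05],[0,0,0],[0,0,0]],"grip":[0.3,0.3,0.3,0.3,0.3]}'
python3 d.py 490.7 53 24 105.65
python3 - <<'E'
from h import *
import pickle
c=env.read_camera("side"); pickle.dump(c,open("s.pkl","wb")); cv2.imwrite("pics/s1.png",cv2.resize(c["frame"][185:285,200:360],None,fx=5,fy=5,interpolation=cv2.INTER_CUBIC)[:,:,::-1])
E
```

```text
time_s: 5.78
tool_pos: [0.4877, 0.0637, 0.0889]
tool_rot: [-179.9, 0.1, 82.9]
force: [0.4, 0.5, -1.3]
grip_width: 0.0497
grasp_force: 20.0
time_s: 6.4
tool_pos: [0.4883, 0.0523, 0.0481]
tool_rot: [-179.8, 0.0, 105.5]
force: [-0.5, 0.0, -0.9]
grip_width: 0.05
grasp_force: 20.0
shift units (tool) [0.001 0.033 0.301] turn units [-0.0014  0.0001 -0.0007]
t 6.4 F [-0.5  0.  -0.9] w 0.049997956504607546 19.99757409095764 pos [0.4883 0.0523 0.0481] [-1.7975e+02  2.0000e-02  1.0552e+02]
```

View pics/s1.png

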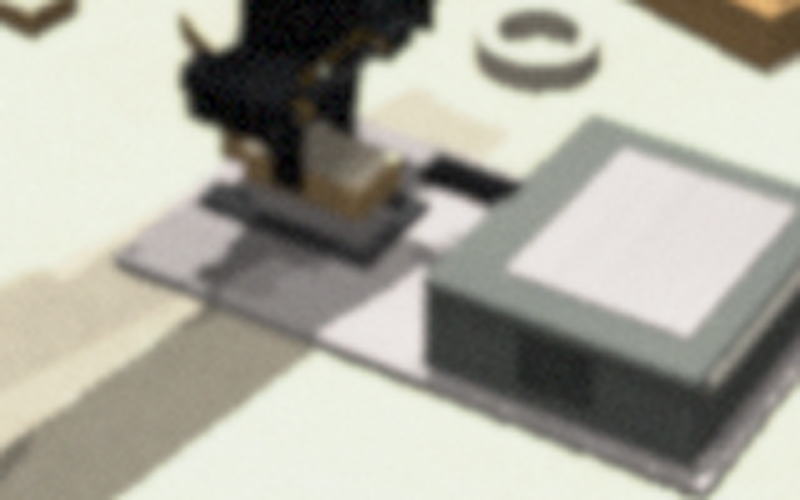

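Run:
```python
from fit import *
import pickle
c=pickle.load(open("s.pkl","rb")); k=8; r0,r1,c0,c1=200,250,235,298
im=cv2.resize(c["frame"],None,fx=k,fy=k,interpolation=cv2.INTER_CUBIC)
def dr(p,xy,z,col): cv2.polylines(im,[np.int32((proj(c,world(p,xy,z))+.5)*k)],True,col,1)
a=np.radians(-74.5); sp=[488.3+6*np.cos(a),52.3+6*np.sin(a),-74.5]
S=[[-45,-25],[45,-25],[45,25],[-45,25],[-45,13],[-71,13],[-71,-13],[-45,-13]]
dr(sp,S,.062,(255,0,0)); dr(sp,S,.038,(255,160,0))
bp=[492.3,47.2,-74.35]
dr(bp,[[-73,-37],[57,-37],[57,37],[-73,37]],.020,(0,255,0)); dr(bp,[[-47,-27],[47,-27],[47,27],[-47,27]],.020,(0,255,255)); dr(bp,[[-73,-37],[57,-37],[57,37],[-73,37]],.012,(0,120,0))
cv2.imwrite("pics/s2.png",np.clip(im[r0*k:r1*k,c0*k:c1*k,::-1]*1.0+25,0,255).astype(np.uint8))
```

```text
(no output)
```

View pics/s2.png

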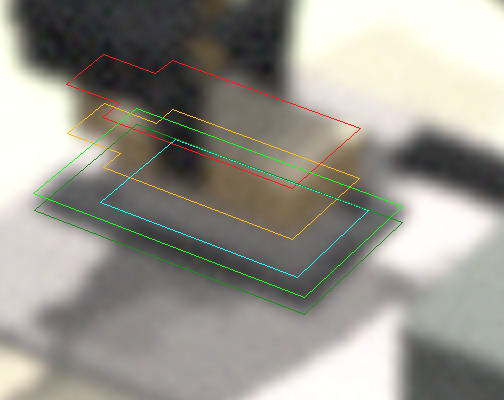

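In the overlay the held block at (290,190) and the pocket walls at (220,210) agree with the model to within about 1 px. I'll lower slowly and watch the force.

```bash
python3 -m creep '{"translation":[[0,0.03,0.1],[0,0,0.1],[0,0,0],[0,0,0]],"turn":[[0.0,0,0],[0,0,0],[0,0,0],[0,0,0]],"grip":[0.3,0.3,0.3,0.3]}'
python3 d.py 490.7 53 24 105.65
python3 -m creep '{"translation":[[0,0,0.03],[0,0,0.03],[0,0,0.03],[0,0,0]],"turn":[[0,0,0],[0,0,0],[0,0,0],[0,0,0]],"grip":[0.3,0.3,0.3,0.3]}'
python3 d.py 490.7 53 22 105.65
```

```text
time_s: 6.95
tool_pos: [0.4925, 0.0533, 0.0342]
tool_rot: [180.0, -0.0, 105.7]
force: [0.4, -0.2, -1.4]
grip_width: 0.05
grasp_force: 20.0
shift units (tool) [ 0.002 -0.023  0.128] turn units [ 0.0001 -0.      0.0001]
t 6.95 F [ 0.4 -0.2 -1.4] w 0.0499723827386219 19.9975848197937 pos [0.4925 0.0533 0.0342] [179.99  -0.   105.66]
time_s: 7.45
tool_pos: [0.4923, 0.0533, 0.0267]
tool_rot: [-180.0, -0.0, 105.7]
force: [0.2, 0.4, -1.4]
grip_width: 0.0496
grasp_force: 20.0
shift units (tool) [ 0.002 -0.02   0.059] turn units [-0.0001 -0.      0.0001]
t 7.45 F [ 0.2  0.4 -1.4] w 0.049587893017120875 19.99755710363388 pos [0.4923 0.0533 0.0267] [-179.98   -0.    105.67]
```

The sample is already 3 mm below the wall tops with no contact, so it is in the pocket. Continuing gently to the floor.

```bash
python3 -m creep '{"translation":[[0,0,0.02],[0,0,0.02],[0,0,0.012],[0,0,0]],"turn":[[0,0,0],[0,0,0],[0,0,0],[0,0,0]],"grip":[0.3,0.3,0.3,0.3]}'
python3 -m creep '{"translation":[[0,0,0.006],[0,0,0]],"turn":[[0,0,0],[0,0,0]],"grip":[0.3,0.3]}'
```

```text
time_s: 7.95
tool_pos: [0.4924, 0.0533, 0.0227]
tool_rot: [-180.0, 0.0, 105.7]
force: [-1.0, 0.5, -1.6]
grip_width: 0.0501
grasp_force: 20.0
time_s: 8.2
tool_pos: [0.4925, 0.0533, 0.0224]
tool_rot: [180.0, -0.0, 105.7]
force: [0.5, -0.7, -1.4]
grip_width: 0.05
grasp_force: 20.0
```

```bash
python3 -m creep '{"translation":[[0,0,0.006],[0,0,0]],"turn":[[0,0,0],[0,0,0]],"grip":[0.3,0.3]}'
python3 -m creep '{"translation":[[0,0,0.006],[0,0,0]],"turn":[[0,0,0],[0,0,0]],"grip":[0.3,0.3]}'
```

```text
time_s: 8.45
tool_pos: [0.4925, 0.0534, 0.0222]
tool_rot: [180.0, -0.0, 105.7]
force: [-1.4, -1.1, 4.2]
grip_width: 0.0496
grasp_force: 20.0
time_s: 8.7
tool_pos: [0.4925, 0.0533, 0.0222]
tool_rot: [-180.0, -0.0, 105.7]
force: [-4.7, -0.0, 8.2]
grip_width: 0.0498
grasp_force: 20.0
```

Floor contact at TCP z 22.2 mm, as expected. Opening, then rising.

```bash
python3 -m creep '{"translation":[[0,0,-0.006],[0,0,0],[0,0,0],[0,0,0],[0,0,0]],"turn":[[0,0,0],[0,0,0],[0,0,0],[0,0,0],[0,0,0]],"grip":[0.3,0.6,0.75,0.8,0.8]}'
python3 -m creep '{"translation":[[0,0,-0.1],[0,0,-0.3],[0,0,-0.6],[0,0,-0.6],[0,0,-0.4]],"turn":[[0,0,0],[0,0,0],[0,0,0],[0,0,0],[0,0,0]],"grip":[0.8,0.8,0.8,0.8,0.8]}'
python3 -m creep '{"translation":[[0,0.7,0],[0,0.7,0],[0,0.6,0],[0,0,0]],"turn":[[0,0,0],[0,0,0],[0,0,0],[0,0,0]],"grip":[0.8,0.8,0.8,0.8]}'
python3 - <<'E'
from fit import *
import pickle
f,P=cloud("top"); c=env.read_camera("top"); s=env.read_camera("side")
bp=[492.3,47.2,-74.35]; Z=P[...,2].astype(np.float32)
q=proj(c,world(bp,[[0,0],[35,0],[-35,0],[0,18],[0,-18],[-58,0]],.036)).round().astype(int); print([Z[v,u].round(4) for u,v in q])
X2=grid(-90,65,-45,45); a,b=X2.T
ins=((abs(a)<45)&(abs(b)<25))|((a<=-45)&(a>-71)&(abs(b)<13))
C=np.clip(Z,.02,.038)
cs=lambda p:(lambda s:s[~ins].mean()-s[ins].mean())(samp(c,C,p,X2,.036))
x0=np.array(bp); print(minimize(cs,x0,method="Nelder-Mead",options=dict(initial_simplex=[x0,x0+[5,0,0],x0+[0,5,0],x0+[0,0,3]],xatol=.03,fatol=1e-7)).x)
A=cv2.resize(c["frame"][185:260,230:330],(600,450),interpolation=cv2.INTER_CUBIC)
cv2.imwrite("pics/pl.png",A[:,:,::-1])
E
```

```text
time_s: 9.32
tool_pos: [0.4925, 0.0534, 0.0217]
tool_rot: [180.0, 0.0, 105.7]
force: [-0.3, -0.1, -0.0]
grip_width: 0.0678
grasp_force: 0.0
time_s: 9.95
tool_pos: [0.4933, 0.0533, 0.1849]
tool_rot: [179.8, -0.0, 105.7]
force: [0.2, 0.1, 0.2]
grip_width: 0.0698
grasp_force: 0.0
time_s: 10.45
tool_pos: [0.6482, 0.0979, 0.1802]
tool_rot: [-179.9, 0.1, 105.8]
force: [-0.5, -0.0, 0.7]
grip_width: 0.07
grasp_force: 0.0
[np.float32(0.0376), np.float32(0.0385), np.float32(0.6296), np.float32(0.0343), np.float32(0.0296), np.float32(0.6404)]
[494.39942337  47.5504834  -72.9356278 ]
```

View pics/pl.png

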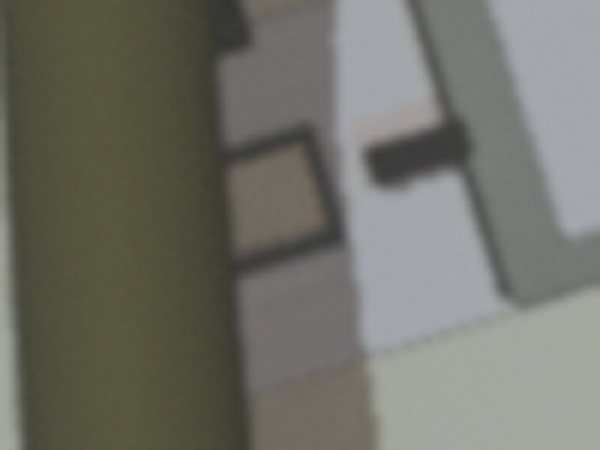

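The sample sits inside the walls at (280,195), square to them, with its left part hidden by the arm. I'll move to the tongue and recheck the sample from there.

```bash
python3 d.py 519.3 -42.9 58.3 105.8
```

```text
shift units (tool) [-1.244 -1.988  1.548] turn units [-0.0002  0.     -0.0009]
t 10.6 F [-0.3 -0.   0. ] w 0.06954221028805643 0.0 pos [0.6457 0.0958 0.182 ] [-1.7996e+02  1.0000e-02  1.0563e+02]
```

```bash
python3 -m creep '{"translation":[[-0.3,-0.5,0],[-0.35,-0.55,0],[-0.35,-0.55,0],[-0.24,-0.39,0.3],[0,0,0.4]],"turn":[[0,0,0],[0,0,0],[0,0,0],[0,0,0],[0,0,0]],"grip":[0.8,0.8,0.8,0.8,0.8]}'
python3 -m creep '{"translation":[[0,0,0.4],[0,0,0.3],[0,0,0.1],[0,0,0.05],[0,0,0]],"turn":[[0,0,0],[0,0,0],[0,0,0],[0,0,0],[0,0,0]],"grip":[0.8,0.8,0.8,0.8,0.8]}'
python3 d.py 519.3 -42.9 58.3 105.8
python3 - <<'E'
from fit import *
f,P=cloud("top"); c=env.read_camera("top"); S,PS=cloud("side"); s=env.read_camera("side")
bp=[492.3,47.2,-74.35]
for n,cc,Q in (("top",c,P),("side",s,PS)):
    uv=np.unique(proj(cc,world(bp,grid(-38,38,-18,18),.036)).round().astype(int),axis=0)
    q=Q[uv[:,1],uv[:,0]]; q=q[abs(q[:,2]-.036)<.012]
    if len(q)>20:
        L=world(bp,[[0,0]],0)[0]; a=np.radians(bp[2]); d=q[:,:2]-L[:2]; x=d@[np.cos(a),np.sin(a)]; y=d@[-np.sin(a),np.cos(a)]
        k=np.linalg.lstsq(np.c_[x,y,np.ones(len(x))],q[:,2],rcond=None)[0]; print(n,len(q),"tilt deg",np.degrees(k[:2]).round(2),"z",k[2].round(4),"med",np.median(q[:,2]))
k=4
A=cv2.resize(c["frame"][185:260,230:330],(400,300),interpolation=cv2.INTER_CUBIC); B=cv2.resize(s["frame"][190:265,215:315],(400,300),interpolation=cv2.INTER_CUBIC)
cv2.imwrite("pics/tg.png",np.hstack([A,B])[:,:,::-1])
E
```

```text
time_s: 11.22
tool_pos: [0.5181, -0.045, 0.1272]
tool_rot: [179.8, -0.1, 105.4]
force: [0.5, 0.5, 0.6]
grip_width: 0.07
grasp_force: 0.0
time_s: 11.85
tool_pos: [0.5204, -0.042, 0.0587]
tool_rot: [179.9, -0.0, 105.7]
force: [0.1, -0.6, 0.5]
grip_width: 0.0696
grasp_force: 0.0
shift units (tool) [-0.008 -0.017  0.005] turn units [ 0.0005 -0.     -0.0007]
t 11.85 F [ 0.1 -0.6  0.5] w 0.06955766268421996 0.0 pos [ 0.5204 -0.042   0.0587] [179.91  -0.   105.67]
top 230 tilt deg [1.02 0.65] z 0.0364 med 0.03644564294029291
side 179 tilt deg [ 0.26 -4.08] z 0.0358 med 0.03558134439502392
```

View pics/tg.png

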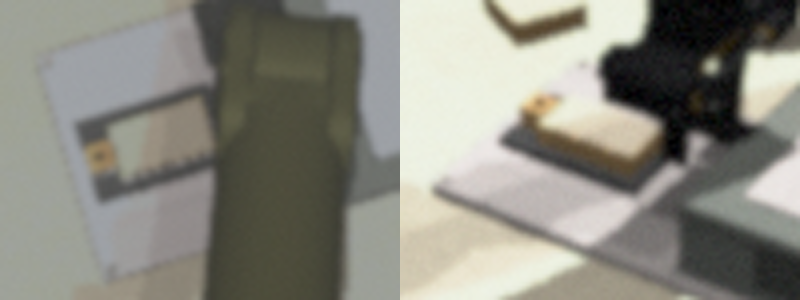

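Both halves show the sample home: tab with its dot in the slot at (98,157), top height 36.4 mm (expected 36). Closing on the tongue.

```bash
python3 -m creep '{"translation":[[0,0,0],[0,0,0],[0,0,0],[0,0,0],[0,0,0]],"turn":[[0,0,0],[0,0,0],[0,0,0],[0,0,0],[0,0,0]],"grip":[0.5,0.3,0.2,0.15,0.15]}' 30
python3 -m creep '{"translation":[[0,0,0],[0,0,0],[0,0,0],[0,0,0],[0,0,0]],"turn":[[0,0,0],[0,0,0],[0,0,0],[0,0,0],[0,0,0]],"grip":[0.1,0.1,0.1,0.1,0.1]}'
```

```text
time_s: 12.68
tool_pos: [0.5195, -0.0421, 0.0577]
tool_rot: [-179.9, -0.0, 105.7]
force: [-9.3, -2.8, 5.0]
grip_width: 0.0274
grasp_force: 5.5
time_s: 13.3
tool_pos: [0.5176, -0.0426, 0.0575]
tool_rot: [-179.7, -0.1, 105.6]
force: [-6.2, -0.8, 5.7]
grip_width: 0.0236
grasp_force: 30.0
```

```bash
python3 -m creep '{"translation":[[0,-0.015,0],[-0.005,0,-0.06],[-0.013,0,-0.18],[-0.02,0,-0.118],[-0.02,0,-0.118]],"turn":[[0,0,0],[0,0,0],[0,0,0],[0,0,0],[0,0,0]],"grip":[0.1,0.1,0.1,0.1,0.1]}'
python3 -m creep '{"translation":[[-0.03,0,-0.116],[-0.03,0,-0.116],[-0.04,0,-0.113],[-0.04,0,-0.113],[0,0,0]],"turn":[[0,0,0],[0,0,0],[0,0,0],[0,0,0],[0,0,0]],"grip":[0.1,0.1,0.1,0.1,0.1]}'
```

```text
time_s: 13.92
tool_pos: [0.5189, -0.047, 0.0963]
tool_rot: [-179.9, -0.0, 105.7]
force: [-4.1, -1.8, -2.7]
grip_width: 0.0237
grasp_force: 30.0
time_s: 14.55
tool_pos: [0.5219, -0.0578, 0.1333]
tool_rot: [-179.9, -0.1, 105.6]
force: [-5.6, -0.4, -2.9]
grip_width: 0.0239
grasp_force: 30.0
```

```bash
python3 -m creep '{"translation":[[-0.05,0,-0.11],[-0.05,0,-0.11],[-0.059,0,-0.105],[-0.059,0,-0.105],[-0.067,0,-0.099]],"turn":[[0,0,0],[0,0,0],[0,0,0],[0,0,0],[0,0,0]],"grip":[0.1,0.1,0.1,0.1,0.1]}'
python3 -m creep '{"translation":[[-0.067,0,-0.099],[-0.076,0,-0.093],[-0.076,0,-0.093],[-0.084,0,-0.086],[-0.084,0,-0.086]],"turn":[[0,0,0],[0,0,0],[0,0,0],[0,0,0],[0,0,0]],"grip":[0.1,0.1,0.1,0.1,0.1]}'
python3 -m creep '{"translation":[[-0.091,0,-0.078],[-0.091,0,-0.078],[0,0,0],[0,0,0]],"turn":[[0,0,0],[0,0,0],[0,0,0],[0,0,0]],"grip":[0.1,0.1,0.1,0.1]}'
cat > ang.py <<'E'
from fit import *
th=None
v=[527.5,-71.8,-74.3]; a=np.radians(v[2]); ex=np.array([np.cos(a),np.sin(a)])
for n in ("top","side"):
    f,P=cloud(n); d=P[...,:2]-np.array(v[:2])/1000; x=d@ex-.190; y=d@[-ex[1],ex[0]]; z=P[...,2]-.070
    r=np.hypot(x,z); m=(abs(y)<.1)&(r<.178)&(r>.04)&(x<0)&(z>.02)&(np.degrees(np.arctan2(z,-x))>35)&(np.degrees(np.arctan2(z,-x))<75)
    q=np.c_[x[m],z[m]]
    if len(q)>50:
        for _ in range(3):
            c0=np.median(q,0); vx,vy,_x,_y=cv2.fitLine(q.astype(np.float32),cv2.DIST_HUBER,0,.005,.01).ravel(); dist=abs((q[:,0]-_x)*vy-(q[:,1]-_y)*vx); q=q[dist<.008]
        print(n,len(q),"slope angle",np.degrees(np.arctan2(abs(vy),abs(vx))).round(2),"offset from hinge mm",(1000*abs(_x*vy-_y*vx)).round(1))
o=env.get_obs(); t=o["tool_pos"]; R=cv2.Rodrigues(np.zeros(3))[0]
from scipy.spatial.transform import Rotation as Ro
g=t-env.grip_point_offset*Ro.from_euler("xyz",o["tool_rot"],degrees=True).apply([0,0,1]); dx=(g[:2]-np.array(v[:2])/1000)@ex-.190; dz=g[2]-.070
print("from tool",np.degrees(np.arctan2(dz,-dx))-np.degrees(np.arctan2(7,220)),np.hypot(dx,dz),o["time_s"],np.round(o["force"],1))
E
python3 ang.py
```

```text
time_s: 15.18
tool_pos: [0.5281, -0.0797, 0.1756]
tool_rot: [-179.9, -0.1, 105.7]
force: [-6.5, -0.7, -2.5]
grip_width: 0.0236
grasp_force: 30.0
time_s: 15.8
tool_pos: [0.5367, -0.1099, 0.2122]
tool_rot: [-179.9, -0.0, 105.6]
force: [-5.5, -0.1, -3.2]
grip_width: 0.0239
grasp_force: 30.0
time_s: 16.3
tool_pos: [0.5407, -0.1242, 0.2249]
tool_rot: [-179.9, -0.0, 105.6]
force: [-6.9, -1.0, -1.1]
grip_width: 0.0237
grasp_force: 30.0
side 2055 slope angle 49.29 offset from hinge mm 15.7
from tool 50.089400600599205 0.22050833232832764 16.4 [-6.8 -0.5 -2.3]
```

```bash
python3 -m creep '{"translation":[[0,0,0],[0,0,0],[0,0,0],[0,0,0],[0,0,0]],"turn":[[0,0,0],[0,0,0],[0,0,0],[0,0,0],[0,0,0]],"grip":[0.1,0.1,0.1,0.1,0.1]}'; python3 ang.py
python3 - <<'E'
from h import *
c=env.read_camera("side"); cv2.imwrite("pics/fin.png",cv2.resize(c["frame"][120:300,180:400],(733,600),interpolation=cv2.INTER_CUBIC)[:,:,::-1])
E
```

```text
time_s: 17.02
tool_pos: [0.5407, -0.1242, 0.2248]
tool_rot: [-179.9, -0.0, 105.6]
force: [-6.0, -0.7, -1.8]
grip_width: 0.0235
grasp_force: 30.0
side 2065 slope angle 49.25 offset from hinge mm 15.7
from tool 50.08805828646602 0.22047707397397154 17.125 [-5.2 -1.3 -0.5]
```

View pics/fin.png

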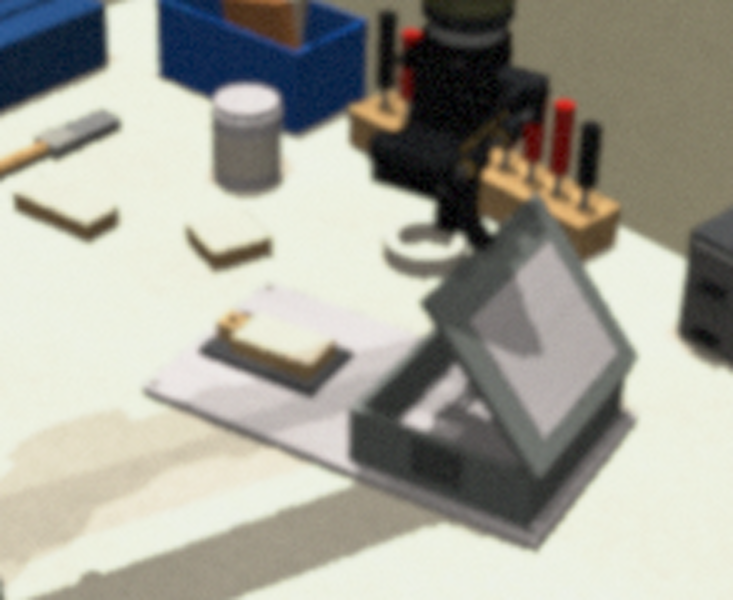

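The hood is held open at about 50° with the gripper at (470,215), and the sample lies flat in the pocket at (280,345). Everything is steady, so I'm handing it in.

```bash
python3 -c "
from cell import env
print(env.sign_off())"
```

```text
the job is handed in; nothing more can be done
None
```

I handed the job in at about 17 s: the tabbed sample lies flat in the pocket and released, and the gripper is holding the hood still at about 50° (50.1° from the tool pose, 49.3° from the side camera).

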